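# Set the telescoping leg to the marked hole and lock it

## Robot

A 6-joint arm with a two-finger parallel gripper is mounted at the origin on the work surface. World frame = base frame: x ahead of the robot, y to its left, z up, the work surface at z = 0. Lengths are in mm, angles in degrees, forces in N, time in s.
With the tool pointing down it reaches from about 325 to 925 mm from the base axis. Payload 3.1 kg.
Tool frame: the origin (TCP) lies at the very end of the fingers, on their centre line; the grasp point (between the pads) lies grasp_offset behind it (grasp_offset is the distance from the TCP to the grasp point, in mm); z points along the fingers, y is the line along which they close (so a half turn about z gives the same grasp; the last joint's range is limited). The gripper opens to 85 mm and grips with 20 to 120 N. Pads are 22 mm wide; open, the fingers measure 114 mm over their backs; the gripper's body (76 mm by 85 mm) begins 54 mm behind the grasp point. The pads swing forward as they close: fully open they stand 13 mm farther back than shut.
Start: joints at [-73.35, 12.427, 92.441, -0, 75.132, -6.429], TCP at [245.019, -574.983, 231.3] pointing down, gripper open.
Joint ranges: [-157.48, 157.48], [-44.54, 120.13], [17.64, 146.25], [-64.5, 244.5], [7.68, 150.69], [-147.95, 147.95]. Speed limits (degrees/s): [159.86, 159.86, 180, 180, 180, 180].

## Interface

Orientations are given as [roll, pitch, yaw] about the fixed x, y, z axes, in that order (R = Rz(yaw) Ry(pitch) Rx(roll)).
In Python, from station import * gives the robot as it stands. Calls block until the motion is done:
- goto(position, orientation): joint-space move of the TCP to a pose.
- move_l(position, attitude=None, speed=150): straight line of the TCP; attitude=None keeps the orientation; speed is the mean speed in mm/s.
- move_j(angles): joint-space move.
- grip(opening, squeeze=None): finger opening in mm; squeeze is the grip in N (None keeps the last); returns when the fingers have stopped.
- wait(seconds).
- solve_ik(position, orientation): joint angles nearest the present ones, or None.
- get_obs(): the state.
- get_image(name): name is "scene" or "top"; returns the picture (480x640x3 uint8, red, green, blue); there is no depth.
- get_calibration(name): a dict with "fx", "fy", "cx", "cy" (pixels), "R" (3x3) and "t" (3): a world point X has camera coordinates R X + t. Camera axes: x right, y down, z forward; pixel columns grow to the right and rows downward; lengths in mm; the calibration is good to about 2 mm. A picture is of the moment at which its call begins. get_calibration takes no time and is no camera call.
A pose or a line that the arm cannot do raises Unreachable and nothing moves.
- sign_off(): hands the job in; it is judged then, once.
Trained networks look in the newest picture that a camera, given by its name, has taken for a name from the list of things; names that differ only in an ending like _2 or _b are one class to them, and where a whole thing is asked for, a point or a joint stands for the part that bears it (a point fixed in the world has none). Each returns a list of dicts, best first, with "score" (0 to 1); they miss things now and then, are a little off and sometimes report something else, mostly with a low value. They report only what shows in the picture. A call takes as long as a camera call.
- spot_in(name, camera): "extent" ([centre column, centre row, width, height] in pixels, round what is visible of it).
- regions_of(name, camera): "region" (480x640 bool, what is visible of it) and "extent" ([centre column, centre row, width, height] in pixels, round what is visible of it).
The state is a dict: "t": time; "joint_pos": joint angles; "qvel": joint speeds; "effort": joint torques, N m; "tcp_pos": TCP position; "ee_rot": TCP orientation; "wrist_force": force on the tool from outside, world axes, zero at the start; "moment": the same for the moment, N m; "grip_width": finger opening in mm; "grip_force": force on a finger pad.
Only numpy, scipy, OpenCV 4.12 (cv2) and the standard library are available. Lean on these libraries where they do the work, as an engineer would, in place of code of your own. Each camera call takes 0.05 s, during which the arm holds its last target. There are 200 camera calls.

## Task

The telescoping leg in the jig is locked by its spring button. Push the button in, slide the leg along and let the button pop fully out through the hole marked by the orange clip; then swing the blue lever fully round to lock the leg. Go by feel and stop when the button snaps home, without forcing it sideways and bending its thin stem; let go at the end, and leave the other things on the bench where they are.

Things in the scene. Friction and masses are not known exactly. Their poses are not given: they have to be found in the camera images.
- jig: Fixed grey base plate (170 x 300 x 10 mm) with an ivory square tube (48 mm wide, 244 mm long, top face 63 mm above the bench) in two chrome clamps. Origin at bench height under the tube's middle; local y along the tube towards the mouth where the leg with its black foot slides out, local x across, z up.
- slot_mid (a point): Middle of the tube's top face. Its 4 mm wall has a slot 10 mm wide along y, widened into four holes 19 mm long and 26 mm wide. The button starts in the second, at y = -26 mm from here. The first lies at -78 +/- 10 mm, the third at 26 +/- 10 mm, the fourth 52 mm past the third, differently each time and not measured.
- cap (a point): Centre of the top of the button's red round cap (20 mm across, 20 mm tall), 95 mm above the bench when out; 12 mm free below it to the tube, round a thin 8 mm stem. It can be pinched from above with the fingers before and behind it along the tube, pushed down, and pushed along to slide the leg. It moves with the leg.
- collar_top (a point): Top of the yellow locking collar on the button's stem, 29 mm below the cap's top; 20 mm across, 16 mm of it bear along the tube. Popped through a hole it stands 3 mm above the tube and the leg has 1.5 mm of play each way; under the wall it lets the leg slide.
- button (a joint): How far the button is pushed in, m: 0 popped fully out, 0.010 bottom. Spring: 3 N at 0, 8 N at the bottom. From 0.007 the collar is clear below the wall and the leg slides; let go between holes, it stays caught at 0.007 and pops out by itself, locking the leg, when it comes within 1.5 mm of a hole's centre.
- leg (a joint): How far the leg has slid, m: about 0 at the start, + along the jig's local y (out of the mouth); end stops at -0.075 and 0.127. The slide drags with 2 to 5 N.
- tag_orange: Orange clip, 16 mm long, on the tube's edge at local +x, marking the hole wanted (never the second). Origin on the tube's middle line at bench height, axes as the jig's. It is put on roughly: the hole it means lies up to 13 mm to either side of it along y. A white and a grey clip mark the other two holes.
- lever (a joint): Angle of the locking lever, rad: 0 = arm towards the jig's local -x (open), growing clockwise seen from above to its stop at 1.57 (arm along local +y, locked). It stays where left and needs about 3 N at the post. Its upright axis is at jig x = 0, y = 135 mm.
- lever_post (a point): Top centre of the round blue post (14 mm across) upright at the lever's end, 60 mm from its axis, 121 mm above the bench; 40 mm of it stand free above the dark steel arm.
- screwdriver: Bystander, leave it alone: red-handled screwdriver; origin at its underside.
- pipe_joint: Bystander, leave it alone: chrome pipe joint; origin at its underside.
- spray_bottle: Bystander, leave it alone: white bottle, blue cap; origin at its underside.
- foot_cap: Bystander, leave it alone: black rubber foot cap on the base plate; origin at its underside.
- spare_collar: Bystander, leave it alone: small brass collar on the base plate; origin at its underside.
- stem (a joint): How far the cap is bent away from the collar by the thin stem's flexing, m, + along the jig's local y: 5 N per mm, springs back. Bent by more than 4 mm (20 N along the tube) the stem is spoilt.

How it is judged (in metres and radians):
On the way, in this order (a step that is already met when the one before it is completed fails the run):
1. the button is pushed in, clear below the tube's wall (value of joint button above 0.0065 m), for 0.05 s.
2. the button has popped out through the hole at the orange clip (value of joint button below 0.002 m and y of cap in the frame of tag_orange between -0.018 and 0.018 m), for 0.2 s.
3. the lever is swung round to its stop (value of joint lever above 1.4 rad), for 0.2 s.
At the end, for the whole second after the job is handed in: The button stands popped out (pushed in by less than 2 mm) within 18 mm of the orange clip along the tube, and the lever is at 1.4 rad or more (all of step 2 and value of joint lever above 1.4 rad); the robot touches nothing.
It fails at once if a loose thing on the bench is shoved about (distance of any of screwdriver, pipe_joint, spray_bottle, foot_cap, spare_collar from where it was at the start of the episode above 0.03 m).
It fails at once if the cap is forced along the tube so hard that the stem is spoilt (value of joint stem above 0.004 m or value of joint stem below -0.004 m).
It also fails if it takes over 54 s, if anything falls off the work surface, if the arm or the gripper's body presses on something with over 40 N, if the wrist force passes 120 N, or if a joint passes its speed limit or range.

## Working session

There is one attempt and no reset: what is moved stays moved. The work goes in short steps, each a Python script; the robot and the scene stay as the last script left them, time stands still between calls to the robot, and variables do not carry over. Pictures are saved under pics/ and viewed, at most 10 in all, crops included, and the job is handed in when it is done.

```bash
mkdir -p pics; ls
python3 - <<'E'
from station import *
import cv2,numpy as np
for c in("scene","top"):
    im=get_image(c); cv2.imwrite(f"pics/{c}0.png",im[:,:,::-1])
    k=get_calibration(c); print(c,{a:np.round(v,3).tolist() for a,v in k.items()}, 'campos',np.round(-np.array(k["R"]).T@np.array(k["t"])))
    for n in("jig","cap","collar_top","tag_orange","lever_post","lever"):
        print(n,[(np.round(d["extent"],1).tolist(),round(d["score"],2)) for d in spot_in(n,c)[:3]])
print(get_obs())
E
```

```text
pics
scene {'fx': 483.874, 'fy': 483.874, 'cx': 321.015, 'cy': 240.931, 'R': [[0.48, 0.877, -0.001], [0.712, -0.391, -0.583], [-0.512, 0.28, -0.812]], 't': [-288.795, -334.126, 1423.383]} campos [1105. -275.  961.]
jig [([295.9, 266.0, 164.2, 114.6], 0.64)]
cap [([261.1, 255.3, 4.3, 9.2], 0.57)]
collar_top [([264.5, 257.0, 12.0, 20.4], 0.5)]
tag_orange [([310.8, 262.4, 5.7, 11.0], 0.67), ([309.6, 254.8, 146.3, 28.3], 0.51)]
lever_post [([332.4, 228.7, 11.7, 41.8], 0.87)]
lever [([332.3, 230.4, 14.2, 38.6], 0.75)]
top {'fx': 603.077, 'fy': 603.077, 'cx': 313.835, 'cy': 234.927, 'R': [[-0.003, -1.0, 0.014], [-0.995, 0.002, -0.096], [0.096, -0.014, -0.995]], 't': [-11.336, 572.561, 1672.09]} campos [ 409.   11. 1719.]
jig [([325.2, 247.2, 140.0, 85.3], 0.58), ([289.8, 243.6, 8.9, 27.1], 0.43)]
cap []
collar_top []
tag_orange []
lever_post [([288.6, 244.2, 10.1, 23.3], 0.44)]
lever [([290.7, 245.9, 13.4, 31.1], 0.62)]
{'t': 0.7, 'joint_pos': array([-7.33480480e+01,  1.24250882e+01,  9.24392857e+01, -1.61644677e-03,
        7.51333869e+01, -6.42866301e+00]), 'qvel': array([-0.03787983,  0.06349723,  0.00748859, -0.01905196, -0.02716615,
       -0.04981477]), 'effort': array([ 1.47620171e-04, -3.96733618e+01, -3.04164004e+01, -1.21908452e-04,
        6.51485225e-04,  3.44086914e-06]), 'tcp_pos': array([ 245.03410341, -574.98624837,  231.34165941]), 'ee_rot': array([1.79997950e+02, 1.80324676e-03, 2.30810296e+01]), 'wrist_force': array([-0.34688522, -0.05399293, -0.39239243]), 'moment': array([ 0.0145026 ,  0.03848341, -0.00744185]), 'grip_force': 0.0, 'grip_width': 85.33690090339414}
```

Run:
```python
import cv2,numpy as np
a=cv2.imread("pics/scene0.png")[180:360,200:420]; b=cv2.imread("pics/top0.png")[190:310,230:420]
cv2.imwrite("pics/a.png",cv2.resize(a,None,fx=3.3,fy=3.3,interpolation=cv2.INTER_CUBIC))
cv2.imwrite("pics/b.png",cv2.resize(b,None,fx=4,fy=4,interpolation=cv2.INTER_CUBIC))
```

```text
(no output)
```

View pics/a.png

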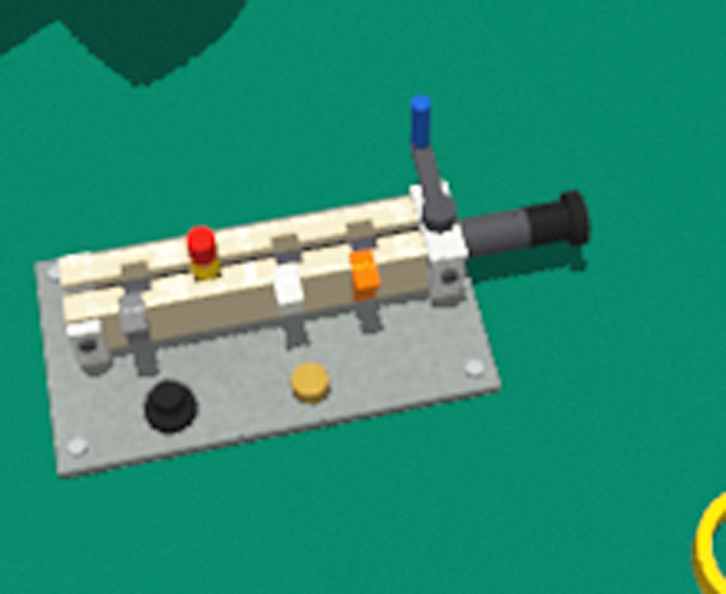

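View pics/b.png

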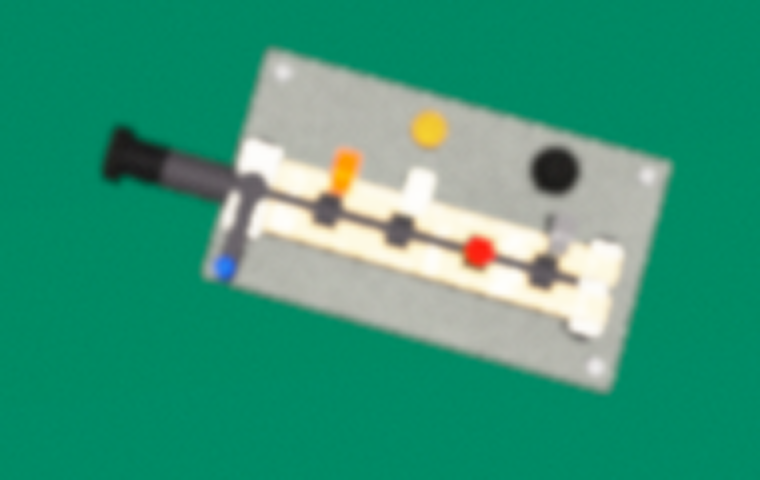

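View pics/scene0.png

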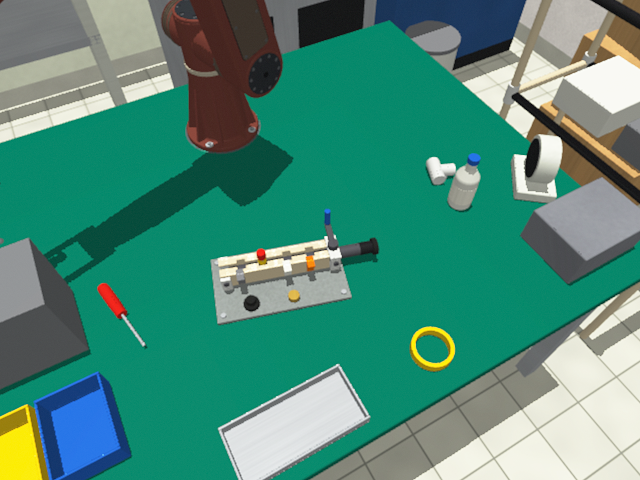

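The top view shows, in crop pixels, the red cap at (479,252). The holes are at (543,271), (401,230) and (327,209), the orange clip at (345,170) by the 4th hole, and the lever post at (225,267). The tube runs towards the upper left to the foot, and the target is the 4th hole, about +104 mm along.

```bash
cat > h.py <<'E'
from station import *
import numpy as np, cv2
def ray(c,uv):
    k=get_calibration(c);R=np.array(k["R"]);t=np.array(k["t"])
    return -R.T@t, R.T@np.array([(uv[0]-k["cx"])/k["fx"],(uv[1]-k["cy"])/k["fy"],1])
def atz(c,uv,z):
    o,d=ray(c,uv); return o+d*(z-o[2])/d[2]
def tri(a,b):
    (o,d),(p,e)=a,b; s=np.linalg.lstsq(np.c_[d,-e],p-o,rcond=None)[0]
    return (o+d*s[0]+p+e*s[1])/2, np.linalg.norm(o+d*s[0]-p-e*s[1])
E
python3 - <<'E'
from h import *
T=lambda u,v:((u+.5)/4-.5+230,(v+.5)/4-.5+190)
S=lambda u,v:((u+.5)/3.3-.5+200,(v+.5)/3.3-.5+180)
P={}
for n,u,v,z in [("cap",479,252,95),("h1",543,271,63),("h3",401,230,63),("h4",327,209,63),("tag",345,170,65),("axis",253,186,88),("post",225,267,121),
 ("c1",268,48,10),("c2",672,160,10),("c3",608,392,10),("c4",205,278,10)]:
    P[n]=atz("top",T(u,v),z)
for n,u,v,z in [("capS",201,237,95),("postS",421,102,121),("c1S",499,387,10),("c2S",60,473,10),("h4S",361,234,63),("h3S",287,245,63),("h1S",134,272,63)]:
    P[n]=atz("scene",S(u,v),z)
y=(P["c1"]+P["c4"]-P["c2"]-P["c3"])/2; y/=np.linalg.norm(y); x=np.array([y[1],-y[0],0])
c=(P["c1"]+P["c2"]+P["c3"]+P["c4"])/4
print("yaw of y",np.degrees(np.arctan2(y[1],y[0])))
for n,p in P.items(): print(n,p.round(1),"rel cap x,y",round((p-P["cap"])@x,1),round((p-P["cap"])@y,1))
print(tri(ray("top",T(479,252)),ray("scene",S(201,237))),tri(ray("top",T(225,267)),ray("scene",S(421,102))))
for c in("top","scene"):
    im=cv2.cvtColor(get_image(c),cv2.COLOR_RGB2HSV)
    reg=np.zeros(im.shape[:2],bool); reg[190:310,200:420]=1
    for n,lo,hi in [("red",(0,150,90),(8,255,255)),("blue",(105,150,60),(125,255,255)),("orange",(9,180,150),(18,255,255))]:
        m=(cv2.inRange(im,lo,hi)>0)&reg; v,u=np.nonzero(m); print(c,n,len(u),u.mean(),v.mean(),u.min(),u.max(),v.min(),v.max())
E
```

```text
yaw of y 74.17295615817463
cap [ 517.8 -107.7   95. ] rel cap x,y 0.0 0.0
h1 [ 506.8 -154.    63. ] rel cap x,y 2.0 -47.6
h3 [535.3 -56.4  63. ] rel cap x,y 2.8 54.1
h4 [549.9  -5.5  63. ] rel cap x,y 3.0 107.1
tag [576.7 -18.   65. ] rel cap x,y 32.1 102.4
axis [563.6  44.9  88. ] rel cap x,y 2.4 159.4
post [506.5  62.8 121. ] rel cap x,y -57.4 161.0
c1 [670.1  35.9  10. ] rel cap x,y 107.3 179.7
c2 [ 589.  -252.4   10. ] rel cap x,y 107.9 -119.8
c3 [ 424.1 -204.3   10. ] rel cap x,y -63.8 -118.5
c4 [505.5  80.6  10. ] rel cap x,y -63.2 177.8
capS [ 521.  -105.7   95. ] rel cap x,y 2.4 2.9
postS [509.   66.4 121. ] rel cap x,y -56.0 165.1
c1S [673.   36.7  10. ] rel cap x,y 109.9 181.2
c2S [ 589.9 -247.8   10. ] rel cap x,y 107.6 -115.1
h4S [549.7  -2.6  63. ] rel cap x,y 1.9 109.9
h3S [533.5 -50.9  63. ] rel cap x,y -0.4 59.0
h1S [ 503.7 -150.7   63. ] rel cap x,y -1.8 -45.2
(array([ 518.51931001, -106.52341574,   92.21328428]), np.float64(3.015627024396515)) (array([507.52067456,  64.75433687, 120.09113816]), np.float64(4.277735707389763))
top red 41 349.1951219512195 252.5609756097561 346 353 249 256
top blue 18 285.8333333333333 256.6111111111111 284 288 254 259
top orange 16 315.6875 231.5 313 318 228 237
scene red 78 260.70512820512823 253.7051282051282 257 264 249 259
scene blue 76 327.0 216.5 325 329 209 224
scene orange 75 307.93333333333334 261.8933333333333 258 314 256 267
```

```bash
cat >> h.py <<'E'
YAW=164.2
yj=np.array([np.cos(np.radians(74.2)),np.sin(np.radians(74.2)),0]); xj=np.array([yj[1],-yj[0],0])
CAP=np.array([519.,-107.,0])
def F(): return get_obs()["wrist_force"]
def fl(f): return (f@xj).round(2),(f@yj).round(2),f[2].round(2)
E
python3 - <<'E'
from h import *
A=[180,0,YAW]
goto(CAP+[0,0,170],A); grip(40,20)
move_l(CAP+[0,0,110],speed=120); b=F()
move_l(CAP+[0,0,79],speed=60); print("down",fl(F()-b),get_obs()["t"])
off=0.
for w in (32,28,26,24,23,22,21.5):
    grip(w)
    for i in range(4):
        fy=(F()-b)@yj
        if abs(fy)<1.2: break
        off+=np.sign(fy)*.6; move_l(CAP+yj*off+[0,0,79],speed=30)
    o=get_obs(); print(w,o["grip_width"].round(2),round(off,2),fl(o["wrist_force"]-b),round(o["grip_force"],2),round(o["t"],2))
cv2.imwrite("pics/s1.png",cv2.resize(get_image("scene")[180:330,200:400],None,fx=4,fy=4,interpolation=cv2.INTER_CUBIC)[:,:,::-1])
np.save("b.npy",b)
E
```

```text
down (np.float64(0.17), np.float64(-1.06), np.float64(0.22)) 4.5917Traceback (most recent call last):
  File "<stdin>", line 13, in <module>
AttributeError: 'float' object has no attribute 'round'
```

```bash
cat >> h.py <<'E'
def Fs(n=4):
    r=[]
    for _ in range(n): wait(.03); r.append(F())
    return np.mean(r,0)
E
python3 - <<'E'
from h import *
o=get_obs(); off=(o["tcp_pos"]-CAP)@yj; b=Fs(); print("start",off,fl(b),o["grip_width"])
cv2.imwrite("pics/s1.png",cv2.resize(get_image("scene")[180:330,200:400],None,fx=4,fy=4,interpolation=cv2.INTER_CUBIC)[:,:,::-1])
np.save("b.npy",b)
for w in (28,26,24,23,22,21.5):
    grip(w)
    for i in range(4):
        fy=(Fs()-b)@yj
        if abs(fy)<1.0: break
        off+=np.sign(fy)*.6; move_l(CAP+yj*off+[0,0,79],speed=30)
    o=get_obs(); print(w,round(o["grip_width"],2),round(off,2),fl(o["wrist_force"]-b),round(o["grip_force"],2),round(o["t"],2))
E
```

```text
start -0.009968269187351783 (np.float64(-0.24), np.float64(0.3), np.float64(0.5)) 32.037768095638505
28 28.0 -0.01 (np.float64(0.24), np.float64(-0.16), np.float64(-0.43)) 0.0 5.38
26 25.88 -0.01 (np.float64(1.41), np.float64(-0.45), np.float64(-1.12)) 0.0 5.72
24 23.79 -0.01 (np.float64(0.07), np.float64(-0.47), np.float64(-0.83)) 0.0 6.08
23 22.77 -0.01 (np.float64(-0.26), np.float64(-0.06), np.float64(-0.42)) 0.0 6.42
22 21.86 -0.01 (np.float64(-0.27), np.float64(0.04), np.float64(0.24)) 0.0 6.78
21.5 21.45 -0.01 (np.float64(0.28), np.float64(-1.04), np.float64(0.41)) 0.0 7.12
```

View pics/s1.png

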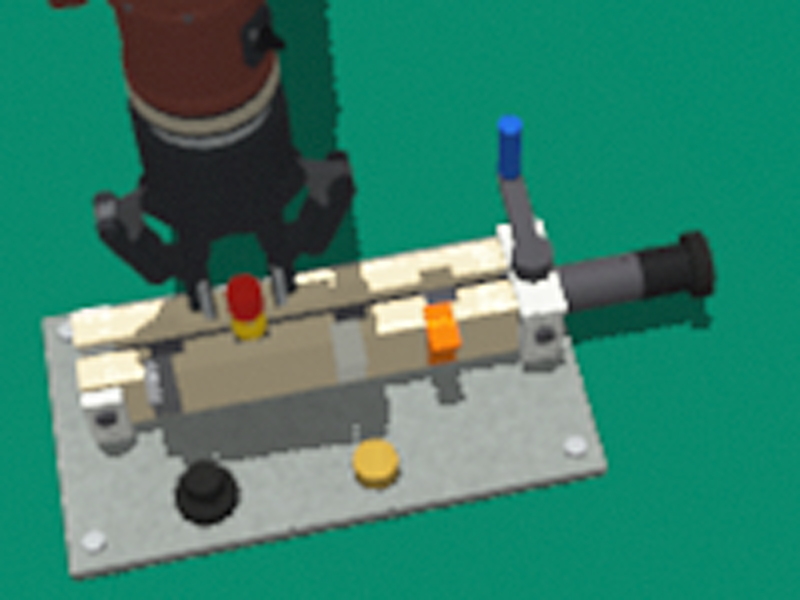

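Picture: the fingers stand either side of the red cap (pads at about (207,300) and (280,285), cap at (245,298)), clear of the clips. I'll grip, press in and slide carefully.

```bash
cat >> h.py <<'E'
def st(tag,b):
    o=get_obs(); f=Fs(2)-b; print(tag,"y",round((o["tcp_pos"]-CAP)@yj,2),"z",round(o["tcp_pos"][2],2),"w",round(o["grip_width"],2),"F",[float(v) for v in fl(f)],"g",round(o["grip_force"],1),"t",round(o["t"],2)); return f
E
python3 - <<'E'
from h import *
b=np.load("b.npy")
grip(15,40); f=st("gripped",b)
if abs(f@yj)<6:
    for z in (75,72,70.3): move_l(CAP+[0,0,z],speed=40); f=st("press",b)
    for y in (1,2,3,5,8,12,18):
        move_l(CAP+yj*y+[0,0,70.3],speed=30); f=st("slide",b)
        if abs(f@yj)>10: print("STOP"); break
E
```

```text
gripped y 0.21 z 79.2 w 17.9 F [-0.09, 0.43, 2.02] g 39.1 t 7.34
press y 0.1 z 75.17 w 18.23 F [-1.24, 1.21, 3.94] g 39.3 t 7.66
press y 0.08 z 72.33 w 18.23 F [-1.65, 1.18, 5.03] g 39.4 t 7.97
press y 0.09 z 70.8 w 17.84 F [-1.52, 1.41, 6.47] g 39.5 t 8.29
slide y 0.56 z 70.9 w 18.45 F [-1.81, -0.71, 6.15] g 39.5 t 8.61
slide y 1.32 z 70.88 w 18.61 F [-2.66, -1.38, 5.83] g 39.5 t 8.93
slide y 2.25 z 70.91 w 18.02 F [-2.27, -1.5, 5.34] g 39.5 t 9.24
slide y 4.31 z 70.93 w 18.4 F [-2.09, -0.96, 6.0] g 39.5 t 9.56
slide y 7.45 z 70.9 w 18.14 F [-2.63, -0.93, 5.76] g 39.5 t 9.88
slide y 11.46 z 70.91 w 18.52 F [-1.53, -1.23, 6.46] g 39.5 t 10.22
slide y 17.51 z 70.91 w 18.02 F [-2.25, -0.79, 6.25] g 39.5 t 10.64
```

Run:
```python
from h import *
b=np.load("b.npy")
for y in range(24,92,6):
    move_l(CAP+yj*y+[0,0,70.0],speed=40); f=st("slide",b)
    if abs(f@yj)>9: print("STOP"); break
cv2.imwrite("pics/s2.png",cv2.resize(get_image("scene")[180:330,200:400],None,fx=4,fy=4,interpolation=cv2.INTER_CUBIC)[:,:,::-1])
```

```text
slide y 23.62 z 70.66 w 17.9 F [-1.62, -0.32, 5.78] g 39.5 t 11.01
slide y 29.68 z 70.68 w 18.21 F [-1.87, -0.03, 6.03] g 39.5 t 11.38
slide y 35.69 z 70.69 w 18.01 F [-2.14, -0.6, 6.04] g 39.5 t 11.74
slide y 41.71 z 70.71 w 18.01 F [-1.9, -0.49, 5.69] g 39.5 t 12.11
slide y 47.7 z 70.71 w 18.47 F [-1.94, 0.51, 5.71] g 39.5 t 12.47
slide y 53.7 z 70.74 w 18.04 F [-2.06, -0.37, 5.93] g 39.5 t 12.84
slide y 59.73 z 70.73 w 18.51 F [-1.43, -0.29, 6.24] g 39.5 t 13.21
slide y 65.75 z 70.77 w 18.19 F [-1.53, -1.21, 6.11] g 39.5 t 13.57
slide y 71.76 z 70.74 w 18.2 F [-1.42, -0.47, 6.28] g 39.5 t 13.94
slide y 77.77 z 70.79 w 18.26 F [-1.64, 0.11, 5.58] g 39.5 t 14.31
slide y 83.76 z 70.8 w 17.95 F [-1.17, -0.35, 5.25] g 39.5 t 14.68
slide y 89.79 z 70.83 w 18.11 F [-1.95, -0.06, 6.57] g 39.5 t 15.04
```

View pics/s2.png

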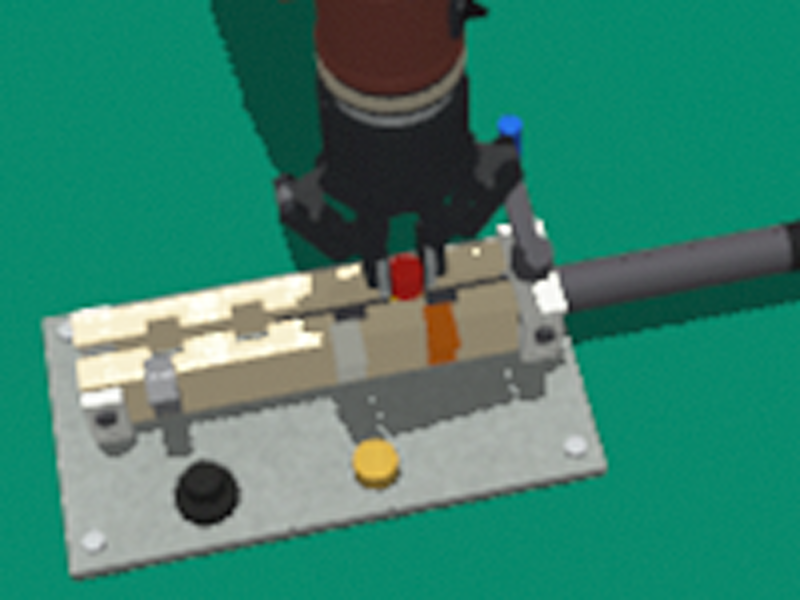

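The leg is out, and the cap at (405,275) sits short of the 4th hole by the orange clip. Next I'll let the button catch and nudge it on by feel with the rear finger.

Run:
```python
from h import *
grip(25); move_l(CAP+yj*90+[0,0,74],speed=40); b=Fs(6); np.save("b.npy",b); st("open",b)
y=90.
while y<116:
    y+=2 if y<99 else .7
    move_l(CAP+yj*y+[0,0,74],speed=20); f=st("push",b)
    if f@yj<-5.5:
        f=Fs(3)-b
        if f@yj<-5: print("STOP",fl(f)); break
cv2.imwrite("pics/s3.png",cv2.resize(get_image("scene")[180:330,200:400],None,fx=4,fy=4,interpolation=cv2.INTER_CUBIC)[:,:,::-1])
```

```text
open y 89.96 z 73.93 w 24.69 F [0.03, 0.04, -0.12] g 0.0 t 15.85
push y 92.14 z 73.95 w 24.81 F [-0.09, 0.35, -0.51] g 0.0 t 16.17
push y 93.31 z 73.97 w 24.82 F [-0.04, -3.18, -0.19] g 1.8 t 16.48
push y 95.63 z 73.97 w 24.92 F [-0.08, -4.91, 0.44] g 2.2 t 16.8
push y 97.96 z 73.96 w 24.69 F [-0.64, -4.55, 0.54] g 2.1 t 17.12
push y 100.07 z 74.0 w 25.02 F [-0.27, -4.35, 0.44] g 2.0 t 17.43
push y 100.71 z 74.01 w 25.12 F [-0.68, -3.86, -0.09] g 2.2 t 17.75
push y 101.42 z 73.98 w 24.94 F [0.43, -4.18, 0.59] g 2.2 t 18.07
push y 102.16 z 74.0 w 24.87 F [-0.52, -4.64, -0.06] g 2.2 t 18.38
push y 102.82 z 74.0 w 25.09 F [-0.22, -4.34, -0.03] g 2.3 t 18.7
push y 103.54 z 73.97 w 25.2 F [-0.39, -4.52, 0.61] g 2.3 t 19.02
push y 104.24 z 74.01 w 25.06 F [-0.24, -5.23, 0.67] g 2.3 t 19.33
push y 104.96 z 74.01 w 25.13 F [-0.32, -4.3, 1.3] g 2.3 t 19.65
push y 105.64 z 74.02 w 24.94 F [-0.68, -4.27, 0.66] g 2.2 t 19.97
push y 106.35 z 73.99 w 24.6 F [-0.6, -4.29, 1.07] g 2.2 t 20.28
push y 107.08 z 74.04 w 25.04 F [-0.25, -4.57, 0.97] g 2.2 t 20.6
push y 107.79 z 74.03 w 25.26 F [-0.64, -4.01, 0.34] g 2.1 t 20.92
push y 108.52 z 74.07 w 24.8 F [0.15, -3.94, 1.25] g 2.0 t 21.23
push y 109.33 z 74.15 w 25.23 F [-0.64, -3.01, 1.94] g 1.7 t 21.55
push y 110.45 z 74.04 w 25.13 F [0.27, -1.23, 0.3] g 0.7 t 21.87
push y 110.83 z 74.01 w 24.81 F [0.79, -0.75, 0.3] g 0.4 t 22.18
push y 111.24 z 73.97 w 24.87 F [-0.05, -0.73, 0.35] g 0.5 t 22.5
push y 111.91 z 74.01 w 25.23 F [1.11, -0.97, 0.36] g 0.6 t 22.82
push y 112.61 z 73.99 w 24.81 F [1.1, -1.4, -0.39] g 0.6 t 23.13
push y 113.0 z 74.0 w 25.07 F [1.13, -2.54, -0.05] g 1.4 t 23.45
push y 113.51 z 73.99 w 25.1 F [0.46, -4.89, -0.47] g 2.4 t 23.77
push y 113.88 z 73.99 w 25.01 F [1.41, -5.88, 0.45] g 3.1 t 24.08
STOP (np.float64(1.3), np.float64(-6.6), np.float64(0.31))
```

View pics/s3.png

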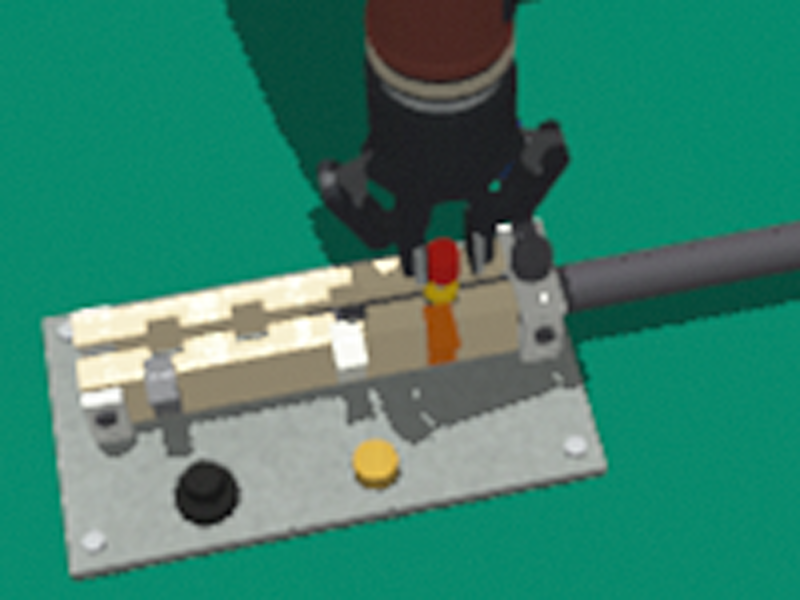

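The yellow collar shows above the tube beside the orange clip (440,290), and the force dropped and then rose again, so the button snapped home. Next is the lever.

Run:
```python
from h import *
move_l(CAP+yj*110.8+[0,0,74],speed=30); move_l(CAP+yj*110.8+[0,0,185],speed=120)
AX=CAP+yj*161
def pose(th,z):
    t=np.radians(th); return AX+60*(-np.cos(t)*xj+np.sin(t)*yj)+[0,0,z],[180,0,YAW-th]
goto(*pose(0,185)); grip(36)
move_l(pose(0,130)[0],speed=120); b=Fs(4)
move_l(pose(0,95)[0],speed=60); f=Fs()-b; print("down",fl(f))
if np.abs(f).max()<6:
    grip(22); print("closed",fl(Fs()-b),get_obs()["grip_width"])
    th=0
    while th<98:
        th+=8 if th<80 else 2
        p,a=pose(th,95); move_l(p,a,speed=50)
        t=np.radians(th); tan=np.sin(t)*xj+np.cos(t)*yj
        f=Fs(2)-b; o=get_obs(); print(th,"tan",round(f@tan,2),"F",np.linalg.norm(f).round(2),round(o["grip_force"],1),round(o["t"],2))
        if np.linalg.norm(f)>14 : print("STOP"); break
cv2.imwrite("pics/s4.png",cv2.resize(get_image("scene")[180:330,220:420],None,fx=4,fy=4,interpolation=cv2.INTER_CUBIC)[:,:,::-1])
```

```text
down (np.float64(0.01), np.float64(-0.62), np.float64(0.15))
closed (np.float64(-0.09), np.float64(-0.23), np.float64(-0.32)) 22.132430539616678
8 tan -0.14 F 0.29 0.0 28.75
16 tan -0.53 F 0.67 0.2 29.13
24 tan -1.42 F 1.8 0.3 29.52
32 tan -0.82 F 1.09 0.4 29.9
40 tan -1.59 F 1.84 0.5 30.28
48 tan -1.85 F 2.31 0.5 30.67
56 tan -1.18 F 1.58 0.4 31.05
64 tan -1.57 F 1.71 0.4 31.43
72 tan -0.5 F 0.69 0.4 31.82
80 tan -1.22 F 1.83 0.4 32.2
82 tan -2.45 F 2.53 1.1 32.52
84 tan -2.24 F 2.41 1.1 32.83
86 tan -2.29 F 2.66 1.1 33.15
88 tan -2.04 F 2.68 1.1 33.47
90 tan -2.62 F 2.93 1.1 33.78
92 tan -2.79 F 3.28 1.1 34.1
94 tan -2.54 F 2.89 1.1 34.42
96 tan -2.67 F 2.93 1.1 34.73
98 tan -2.91 F 3.51 1.4 35.05
```

View pics/s4.png

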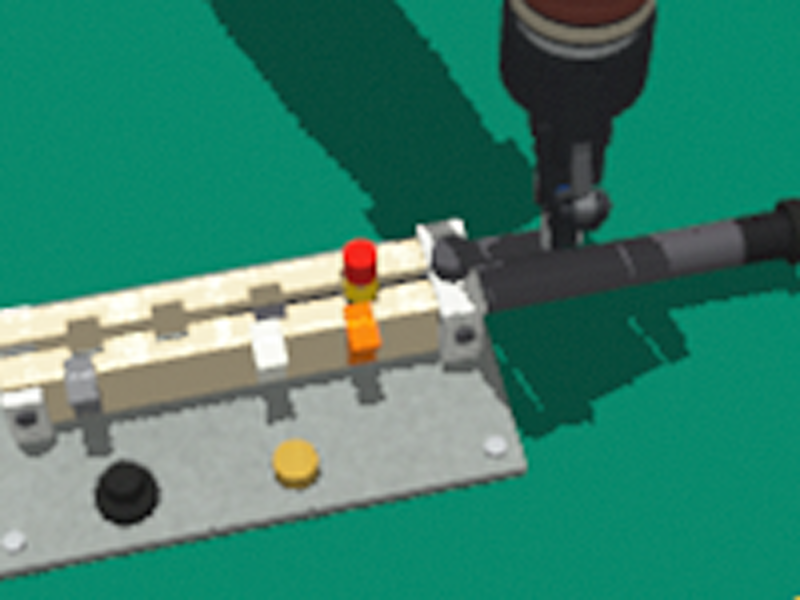

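The arm is nearly along the tube but I haven't felt the stop yet, so I'll push on a little more.

Run:
```python
from h import *
AX=CAP+yj*161
def pose(th,z):
    t=np.radians(th); return AX+60*(-np.cos(t)*xj+np.sin(t)*yj)+[0,0,z],[180,0,YAW-th]
th=98
while th<114:
    th+=1.5; p,a=pose(th,95); move_l(p,a,speed=50)
    t=np.radians(th); tan=np.sin(t)*xj+np.cos(t)*yj
    o=get_obs(); f=Fs(2); print(th,round(f@tan,2),round(o["grip_force"],1),round(o["t"],2))
    if f@tan<-9: print("STOP"); break
p,a=pose(th-4,95); move_l(p,a,speed=40); grip(34); print(fl(Fs()))
p[2]=200; move_l(p,speed=120); move_l(p-120*xj,speed=150)
for c,s in (("scene",(slice(180,330),slice(220,420))),("top",(slice(190,310),slice(210,370)))):
    cv2.imwrite(f"pics/{c}5.png",cv2.resize(get_image(c)[s],None,fx=4,fy=4,interpolation=cv2.INTER_CUBIC)[:,:,::-1])
print([(d["extent"],d["score"]) for d in spot_in("lever_post","top")[:2]],get_obs()["t"])
```

```text
99.5 -6.47 3.2 35.35
101.0 -9.48 4.8 35.67
STOP
(np.float64(-0.22), np.float64(-0.12), np.float64(-0.09))
[([281.1, 231.6, 24.4, 12.9], 0.59)] 38.525
```

View pics/top5.png

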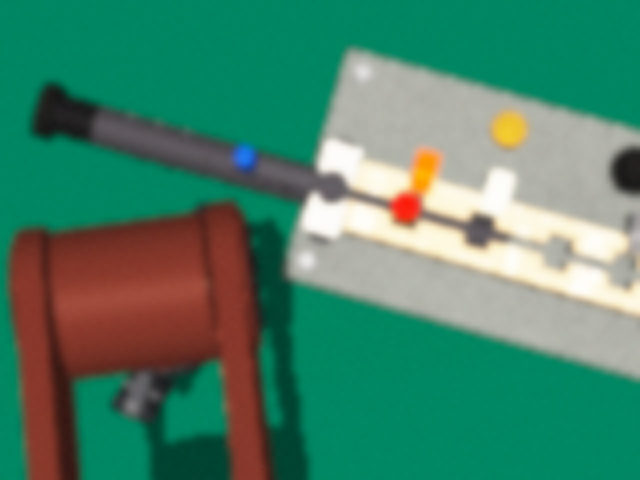

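View pics/scene5.png

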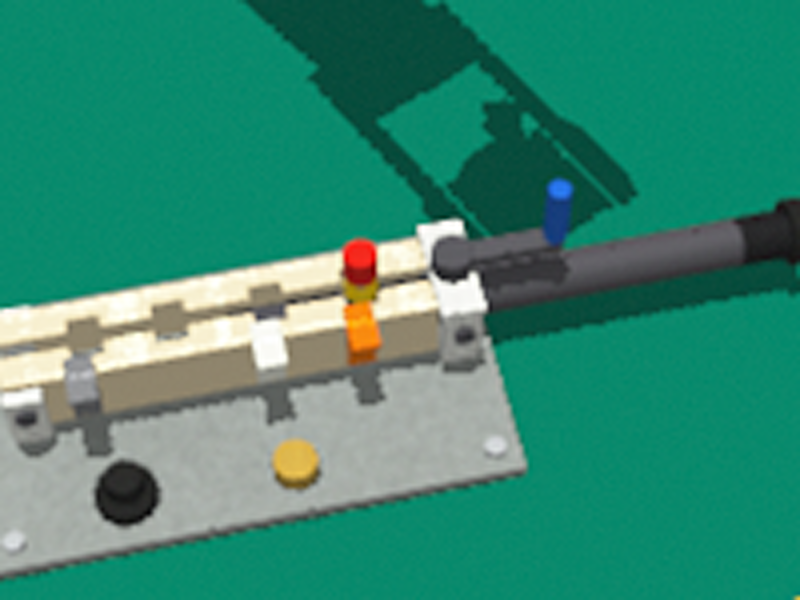

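In both pictures the lever post (top crop (244,157)) lies on the tube's line. The cap (406,207) stands out with yellow showing beside the orange clip, and the robot is clear of everything.

```bash
python3 -c "
from station import *
print(sign_off())"
```

```text
the job is handed in; nothing more can be done
None
```

The job is handed in: the button snapped out through the hole at the orange clip, the lever is swung round to its stop, and the arm is clear with the other things on the bench not touched. No verdict came back on hand-in.

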